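Tug-check the locker lid in the ink mixing room

TASK

Check that the lid of the wide locker has really caught: take its black pull bar and give it a definite upward tug of about a centimetre, held for a moment. If the lid comes up with the bar, press it back down until the catch snaps and the lid is fully shut; if it holds, just leave it shut. Let go at the end, and do not knock over or push away the white mixing pot in front of the locker.

Things in the scene. Friction and masses are not known exactly. Their poses are not given: they have to be found in the camera images.
- lid (a joint): Hinge angle (rad) of the 10 mm aluminium lid of the wide white fixed locker (220 mm deep, 260 wide, 120 high; another is 130 wide: ignore it), hinged along its far top edge. 0 = shut and caught; about 0.06 = resting uncaught on the catch, front edge 12 mm proud; it starts either way. Caught, it holds to about 15 N at the bar; uncaught, it lifts with 3 to 7 N and falls back uncaught.
- pull_bar (a point): Centre of the round black pull bar on that lid, 100 mm long (its y), 14 thick; its x runs from locker front to hinge, z up out of the lid. It is 36 mm above the lid, 166 above the bench when shut, 160 from the hinge line. Its two 8 mm stems, 76 apart, slide: pulled, it rises up to 12 mm out of a caught lid against a spring (2 N, growing to 12 N) and sinks back. The lid can be pressed through it.
- lid_edge (a point): Point on the lid's upper surface 15 mm behind the middle of its front edge, right over the sprung roller catch: a good place to press. Snapping an uncaught lid shut takes about 11 N down here, or 15 N on the bar. Same axes as the bar; the bar's centre is 45 mm farther along x and 36 mm higher (48 mm with the bar fully drawn).
- pot: Empty white plastic mixing pot, 76 mm across the rim, 90 mm high, origin at the centre of its underside, standing loose on the bench in front of the wide locker (nearer the robot).
Mind the look-alikes: they are no part of the job. What is shaped like the pot but orange is not meant.

How it is judged:
On the way:
1. the lid is tugged: for 0.2 s its bar is drawn at least 5 mm out of the lid, or the lid comes up with it to beyond 0.075 rad ((z of pull_bar in the frame of lid_edge above 0.041 m or value of joint lid above 0.075 rad)), for 0.2 s.
At the end, for the whole second after the job is handed in: The lid is fully shut and caught (hinge angle below 0.015 rad, about 3 mm at the front edge), its bar is back down (within 3 mm), and the pot stands upright (value of joint lid below 0.015 rad and z of pull_bar in the frame of lid_edge below 0.039 m and angle between pot's own z axis and vertical below 0.2 rad); the robot touches nothing.
It fails at once if the white pot is knocked over or pushed more than 40 mm away (angle between pot's own z axis and vertical above 0.6 rad or distance of pot from where it was at the start of the episode above 0.04 m).
It also fails if it takes over 32 s, if anything falls off the work surface, if the arm or the gripper's body presses on something with over 40 N, if the wrist force passes 120 N, or if a joint passes its speed limit or range.

ROBOT

A 6-joint arm with a two-finger parallel gripper is mounted at the origin on the work surface. World frame = base frame: x ahead of the robot, y to its left, z up, the work surface at z = 0. Lengths are in m, angles in rad, forces in N, time in s.
With the tool pointing down it reaches from about 0.25 to 0.8 m from the base axis. Payload 3.9 kg.
Tool frame: the origin (TCP) lies at the very end of the fingers, on their centre line; the grasp point (between the pads) lies 19 mm behind it (tcp_to_grasp is the distance from the TCP to the grasp point, in m); z points along the fingers, x is the direction in which the jaws open and shut, and the axes are right-handed (so a half turn about z gives the same grasp; the last joint's range is limited). The gripper opens to 85 mm and grips with 20 to 120 N. Pads are 22 mm wide; open, the fingers measure 114 mm over their backs; the gripper's body (76 mm by 85 mm) begins 54 mm behind the grasp point. The pads swing forward as they close: fully open they stand 13 mm farther back than shut.
Start: joints at [-1.243, 0.26, -0.138, 1.173, 0, 1.571], TCP at [0.169, -0.497, 0.231] pointing down, gripper open.
Joint ranges: [-2.78, 2.78], [-0.83, 1.72], [-1.28, 1.37], [-1.9, 2.12], [-1.57, 1.48], [-3.14, 3.14]. Speed limits (rad/s): [2.57, 2.57, 3.14, 3.14, 3.14, 3.14].

INTERFACE

Orientations are given as [roll, pitch, yaw] about the fixed x, y, z axes, in that order (R = Rz(yaw) Ry(pitch) Rx(roll)).
In Python, from plant import get_state, get_image, sign_off, boxes_of, trace, place_of, tcp_to_grasp gives the robot as it stands.
- The arm moves only by the tool carry_out, never from a script. Its argument "steps" is a list of rows, each an object with "claw": the opening, from 0 (shut) to 1 (fully open); "travel": the shift along the tool's x, y, z in mm, a list of three; "delta_rot": the turn, a rotation vector about the tool's x, y, z in degrees, a list of three. In form: [{"claw": claw, "travel": [x, y, z], "delta_rot": [wx, wy, wz]}, ...]. A call has exactly 5 rows; each row shifts and turns the commanded pose from where the row before left it, along the tool's axes as they then stand; what a row does not reach is not made up. A row lasts 1/12 s, in which the tool goes at most 41.7 mm and 7.16 degrees, less where a joint would pass 70% of its speed; a pose out of reach is approached as far as the arm can. A call is refused whole if a number of a shift passes 41.7 or a number of a turn 7.16, either way. A call with a gripper value outside its range is refused whole. The fingers move at their own pace and stop on an object; "newtons" is the grip in N (left out, the last holds). Time passes only in rows, so rows that do not move let the fingers close, or fill a call up. It gives the time, the measured TCP pose, the force and the opening at its end, in the units of the state.
- get_state(): the state, without advancing time (a new reading comes with each control period).
- get_image(name): name is "scene" or "side" or "wrist"; returns a dict with "frame" (420x560x3 uint8, red, green, blue), "z_map" (420x560 float32, m along the optical axis (not along the pixel's ray), 0 where there is no reading), "fx", "fy", "cx", "cy" (pixels), "extrinsics" (4x4, takes a point from camera to world coordinates). Camera axes: x right, y up, looking along -z (the intrinsics and any distortion apply to the point x, -y, -z); pixel columns grow to the right and rows downward; lengths in m; the calibration is good to about 2 mm. The wrist camera is an equidistant fisheye: a pixel r from the principal point sees the ray r / f radians off the axis. A picture is of the moment at which its call begins.
- sign_off(): hands the job in, once; it reports no verdict.
Trained networks look in a picture, given as the dict that the camera call returned (one of the last four; its "shot" number tells which), for a name from the list of things; names that differ only in an ending like _2 or _b are one class to them, and where a whole thing is asked for, a point or a joint stands for the part that bears it (a point fixed in the world has none). Each returns a list of dicts, best first, with "p" (0 to 1); they miss things now and then, are a little off and sometimes report something else, mostly with a low value. They report only what shows in the picture. A call takes as long as a camera call. They do not tell look-alikes from the thing itself.
- boxes_of(target, picture): "rect" ([left, top, right, bottom] in pixels, round what is visible of it).
- trace(target, picture): "mask" (420x560 bool, what is visible of it) and "rect" ([left, top, right, bottom] in pixels, round what is visible of it).
- place_of(target, picture): "at" ([column, row] in pixels: a listed point, or the origin of a listed thing).
The state is a dict: "time": time; "q": joint angles; "joint_velocities": joint speeds; "effort": joint torques, N m; "position": TCP position; "eef_rot": TCP orientation; "contact_force": force on the tool from outside, world axes, zero at the start; "torque": the same for the moment, N m; "grip_width": finger opening in m.
Only numpy, scipy, OpenCV 4.12 (cv2) and the standard library are available. Lean on these libraries where they do the work, as an engineer would, in place of code of your own. Each camera call takes 0.05 s, during which the arm holds its last target.

## Working session

There is one attempt and no reset: what is moved stays moved. The work goes in short steps, Python scripts to look and compute and a tool call to move; the robot and the scene stay as the last step left them, time stands still between calls to the robot, and variables do not carry over. Pictures are saved under pics/ and viewed, and the job is handed in when it is done.

Besides the shell and the picture viewer there is one more tool, called after "Call:" as name([rows], argument=value, ...), one row to a line, values as JSON. carry_out: Moves the arm, as the interface text tells. Its arguments: {"type":"object","properties":{"steps":{"type":"array","items":{"type":"object","properties":{"claw":{"type":"number"},"travel":{"type":"array","items":{"type":"number"}},"delta_rot":{"type":"array","items":{"type":"number"}}}}},"newtons":{"type":"number"}},"required":["steps"]}

```bash
mkdir -p pics; ls
cat > h.py <<'E'
import numpy as np, cv2
from plant import *
def save(im,n): cv2.imwrite('pics/'+n,im['frame'][:,:,::-1])
def w(im,c,r,z=None):
    c=np.asarray(c,float);r=np.asarray(r,float)
    if z is None: z=im['z_map'][np.round(r).astype(int),np.round(c).astype(int)]
    p=np.stack([(c-im['cx'])/im['fx']*z,-(r-im['cy'])/im['fy']*z,-z,np.ones_like(z)],-1)
    return (p@np.array(im['extrinsics']).T)[...,:3]
E
python3 - <<'E'
from h import *
s=get_state();print(s)
for n in ['scene','side']:
    im=get_image(n);save(im,n+'0.png');np.savez('/tmp/'+n+'.npz',**im)
    print(n,[k for k in im], np.array(im['extrinsics']).round(3).tolist(),im['fx'])
    for t in ['pull_bar','lid_edge','pot','lid']:
        for d in place_of(t,im) if t!='lid' else boxes_of(t,im):
            print(t,d)
            if 'at' in d: print(w(im,*d['at']))
E
```

```text
pics
{'time': 0.0, 'q': array([-1.24302316e+00,  2.60713894e-01, -1.39403295e-01,  1.17269713e+00,
       -1.19379810e-05,  1.57079525e+00]), 'joint_velocities': array([-9.94949886e-04, -5.21760143e-04, -2.00108073e-04, -4.89948283e-04,
        1.89129656e-05, -1.56400586e-04]), 'effort': array([-8.48058480e-04, -4.05680287e+01,  2.53920811e+01,  1.86677120e-02,
       -5.78485219e-05,  6.65430591e-06]), 'position': array([ 0.16878815, -0.49639116,  0.2304363 ]), 'eef_rot': array([ 3.14158072e+00,  2.01798798e-03, -1.24302208e+00]), 'contact_force': array([-0.27552777,  0.42373224,  0.56066207]), 'torque': array([ 0.01519104, -0.00814375, -0.04746255]), 'grip_width': 0.08517768793151168}
scene ['frame', 'z_map', 'fx', 'fy', 'cx', 'cy', 'extrinsics', 'shot'] [[0.626, -0.538, 0.565, 1.102], [0.78, 0.433, -0.452, -0.534], [-0.002, 0.724, 0.69, 0.808], [0.0, 0.0, 0.0, 1.0]] 420.4006993979556
pull_bar {'at': [383.1, 153.3], 'p': 0.49}
[0.60424893 0.19604859 0.16690198]
lid_edge {'at': [369.4, 150.3], 'p': 0.6}
[0.54305027 0.22062695 0.12911213]
lid_edge {'at': [386.6, 152.5], 'p': 0.2}
[0
[... 243 characters left out ...]
0.08858885]
lid {'rect': [328.7, 132.2, 463.8, 223.4], 'p': 0.62}
side ['frame', 'z_map', 'fx', 'fy', 'cx', 'cy', 'extrinsics', 'shot'] [[0.986, 0.088, -0.138, 0.434], [-0.164, 0.559, -0.812, -0.818], [0.006, 0.824, 0.566, 0.618], [0.0, 0.0, 0.0, 1.0]] 460.180679973166
pull_bar {'at': [228.7, 200.4], 'p': 0.16}
[0.46819102 0.10768319 0.01511131]
lid_edge {'at': [255.4, 134.7], 'p': 0.8}
[0.54779873 0.21125453 0.13228912]
pot {'at': [228.0, 198.3], 'p': 0.89}
[0.46687042 0.10747717 0.02135129]
pot {'at': [169.8, 209.6], 'p': 0.64}
[0.33047911 0.09302339 0.01311785]
pot {'at': [211.6, 231.8], 'p': 0.63}
[ 0.4226497  -0.01838641  0.02097827]
lid {'rect': [244.9, 108.2, 352.9, 167.6], 'p': 0.77}
```

View pics/scene0.png

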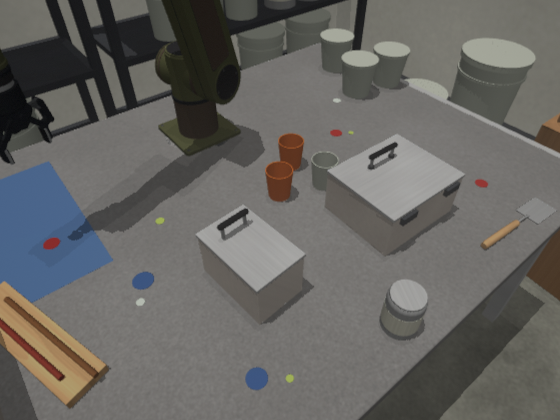

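View pics/side0.png

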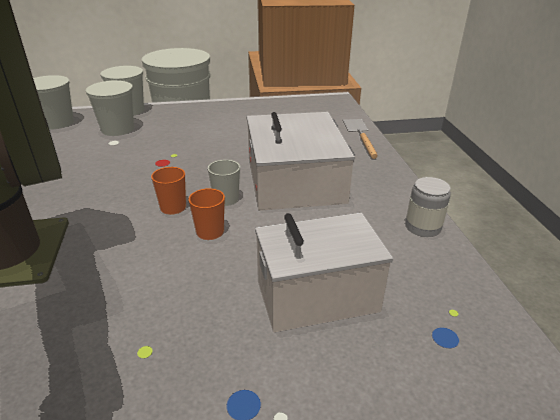

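Run:
```python
import numpy as np,cv2
for n,b in [('scene',(250,110,480,260)),('side',(150,90,370,250))]:
    f=np.load('/tmp/'+n+'.npz')['frame'];c=f[b[1]:b[3],b[0]:b[2],::-1]
    cv2.imwrite(f'pics/{n}_crop.png',cv2.resize(c,None,fx=3.4,fy=3.4,interpolation=cv2.INTER_CUBIC))
```

```text
(no output)
```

View pics/scene_crop.png

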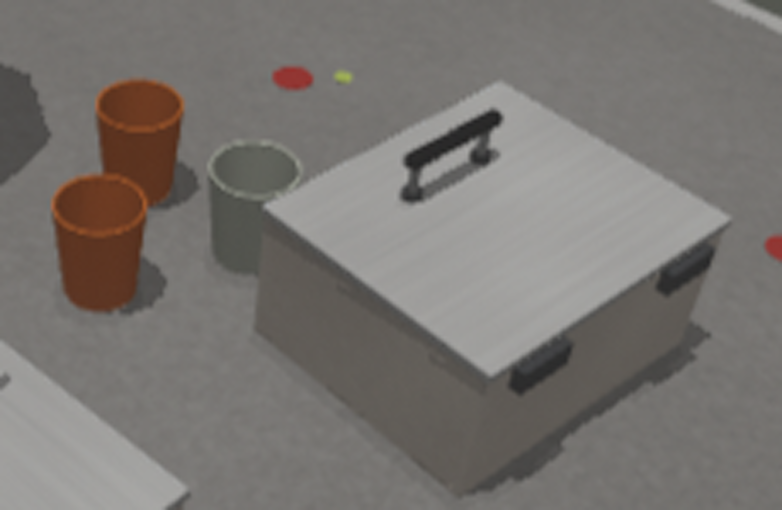

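View pics/side_crop.png

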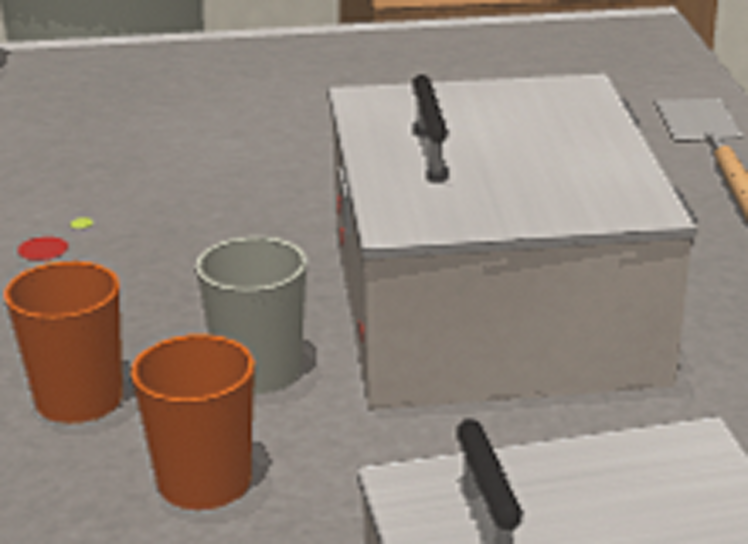

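The wide locker is at scene (395,190) and side (300,160), with its bar at scene (383,152) and side (277,122). The narrow look-alike is at scene (250,260), with its bar at (233,220). The white pot is at scene (324,170) and side (224,182); the orange pots at scene (290,150) and (280,182) are not meant. I choose the wide one. Next I measure the bar and lid.

Run:
```python
from h import *
for n,b in [('scene',(325,130,465,225)),('side',(244,105,355,168))]:
    im=dict(np.load('/tmp/'+n+'.npz'));
    C,R=np.meshgrid(np.arange(b[0],b[2]),np.arange(b[1],b[3]))
    P=w(im,C.ravel(),R.ravel());g=im['frame'][R.ravel(),C.ravel()].max(1)
    bar=(P[:,2]>.157)&(g<75)&(P[:,2]<.2)
    B=P[bar];d=None
    m=B.mean(0);u=np.linalg.svd(B-m)[2][0];t=(B-m)@u
    print(n,'bar',len(B),m.round(4),u.round(3),np.ptp(t),B[:,2].max(), 'mid',(m+u*(t.max()+t.min())/2).round(4))
    L=P[(P[:,2]>.115)&(P[:,2]<.15)&(g>110)]
    ax=np.linalg.lstsq(np.c_[L[:,:2],np.ones(len(L))],L[:,2],rcond=None)[0]
    r=L[:,2]-np.c_[L[:,:2],np.ones(len(L))]@ax;k=abs(r)<.004
    L=L[k];ax=np.linalg.lstsq(np.c_[L[:,:2],np.ones(len(L))],L[:,2],rcond=None)[0]
    rect=cv2.minAreaRect(L[:,:2].astype(np.float32)*1000)
    print('plane',ax,'tilt',np.hypot(*ax[:2]),'rms',(L[:,2]-np.c_[L[:,:2],np.ones(len(L))]@ax).std(),rect,cv2.boxPoints(rect).round(0).tolist(), L[:,2].min(),L[:,2].max())
    # pot
    pb=(300,145,345,195) if n=='scene' else (205,155,245,208)
    C,R=np.meshgrid(np.arange(pb[0],pb[2]),np.arange(pb[1],pb[3]));P=w(im,C.ravel(),R.ravel())
    f=im['frame'][R.ravel(),C.ravel()].astype(int);k=(P[:,2]>.082)&(P[:,2]<.096)&(abs(f[:,0]-f[:,2])<30)
    print('pot',cv2.minEnclosingCircle(P[k][:,:2].astype(np.float32)*1000))
```

```text
scene bar 148 [0.5992 0.1995 0.1697] [0.03  1.    0.003] 0.09560497567828698 0.17439216795074075 mid [0.5993 0.2018 0.1697]
plane [3.24084874e-04 7.23486619e-05 1.29055824e-01] tilt 0.00033206224522532235 rms 0.0012300581950485875 ((645.6961669921875, 204.40280151367188), (269.5395202636719, 225.65367126464844), 88.80748748779297) [[530.0, 72.0], [756.0, 67.0], [761.0, 337.0], [536.0, 341.0]] 0.1254295602199198 0.13327009562037506
pot ((510.5218200683594, 111.44741821289062), 94.796630859375)
side bar 100 [0.5954 0.1914 0.1709] [-0.023 -0.999 -0.043] 0.10044620148745323 0.17445698018815192 mid [0.5957 0.2032 0.1714]
plane [-0.00053182  0.00230077  0.13004837] tilt 0.002361431191941401 rms 0.0011185144532011812 ((646.8642578125, 202.5904083251953), (270.5918273925781, 224.36793518066406), 88.80475616455078) [[532.0, 70.0], [756.0, 65.0], [762.0, 336.0], [538.0, 340.0]] 0.12443823966080342 0.13306661792292512
pot ((463.6331481933594, 136.85914611816406), 39.75215148925781)
```

Both cameras agree. The bar centre is about (0.597, 0.2025, 0.166–0.170) and runs along world y (yaw about -0.02). The lid plane is flat, so it looks caught. The white pot is at about (0.464, 0.137). First I turn the tool.

Call:
carry_out([
  {"claw": 1,"travel": [0,0,-5],"delta_rot": [0,0,-7]},
  {"claw": 1,"travel": [0,0,-5],"delta_rot": [0,0,-7]},
  {"claw": 1,"travel": [0,0,-5],"delta_rot": [0,0,-7]},
  {"claw": 1,"travel": [0,0,-5],"delta_rot": [0,0,-7]},
  {"claw": 1,"travel": [0,0,-5],"delta_rot": [0,0,-7]},
], newtons=40)

```text
time: 0.92
position: [0.169, -0.497, 0.2566]
eef_rot: [3.142, -0.0, -0.626]
contact_force: [0.2, 0.8, -0.5]
grip_width: 0.0854
```

Call:
carry_out([
  {"claw": 1,"travel": [0,0,-5],"delta_rot": [0,0,-7]},
  {"claw": 1,"travel": [0,0,-5],"delta_rot": [0,0,-7]},
  {"claw": 1,"travel": [0,0,0],"delta_rot": [0,0,-7]},
  {"claw": 1,"travel": [0,0,0],"delta_rot": [0,0,-7]},
  {"claw": 1,"travel": [0,0,0],"delta_rot": [0,0,-7]},
])

```text
time: 1.33
position: [0.1691, -0.4971, 0.2665]
eef_rot: [3.141, -0.0, -0.015]
contact_force: [0.8, -1.0, 0.3]
grip_width: 0.0855
```

Call:
carry_out([
  {"claw": 1,"travel": [20.7,-35.4,0],"delta_rot": [0,0,0]},
  {"claw": 1,"travel": [20.7,-35.4,0],"delta_rot": [0,0,0]},
  {"claw": 1,"travel": [20.7,-35.4,0],"delta_rot": [0,0,0]},
  {"claw": 1,"travel": [20.7,-35.4,0],"delta_rot": [0,0,0]},
  {"claw": 1,"travel": [20.7,-35.4,0],"delta_rot": [0,0,0]},
])

```text
time: 1.75
position: [0.2768, -0.3207, 0.2664]
eef_rot: [3.141, -0.001, -0.022]
contact_force: [0.4, -0.4, 0.7]
grip_width: 0.0855
```

Call:
carry_out([
  {"claw": 1,"travel": [20.7,-35.4,0],"delta_rot": [0,0,0]},
  {"claw": 1,"travel": [20.7,-35.4,0],"delta_rot": [0,0,0]},
  {"claw": 1,"travel": [20.7,-35.4,0],"delta_rot": [0,0,0]},
  {"claw": 1,"travel": [20.7,-35.4,0],"delta_rot": [0,0,0]},
  {"claw": 1,"travel": [20.7,-35.4,0],"delta_rot": [0,0,0]},
])

```text
time: 2.17
position: [0.3841, -0.1457, 0.2667]
eef_rot: [3.141, -0.001, -0.021]
contact_force: [0.8, -1.2, 0.0]
grip_width: 0.0854
```

Call:
carry_out([
  {"claw": 1,"travel": [20.7,-35.4,0],"delta_rot": [0,0,0]},
  {"claw": 1,"travel": [20.7,-35.4,0],"delta_rot": [0,0,0]},
  {"claw": 1,"travel": [20.7,-35.4,0],"delta_rot": [0,0,0]},
  {"claw": 1,"travel": [20.7,-35.4,0],"delta_rot": [0,0,0]},
  {"claw": 1,"travel": [20.7,-35.4,0],"delta_rot": [0,0,0]},
])

```text
time: 2.58
position: [0.4914, 0.0293, 0.2665]
eef_rot: [3.141, -0.001, -0.021]
contact_force: [0.0, -0.5, 0.1]
grip_width: 0.0855
```

Call:
carry_out([
  {"claw": 1,"travel": [20.7,-35.4,0],"delta_rot": [0,0,0]},
  {"claw": 1,"travel": [20.7,-35.4,0],"delta_rot": [0,0,0]},
  {"claw": 1,"travel": [20.7,-35.4,0],"delta_rot": [0,0,0]},
  {"claw": 1,"travel": [20.7,-35.4,0],"delta_rot": [0,0,0]},
  {"claw": 1,"travel": [20.7,-35.4,0],"delta_rot": [0,0,0]},
])

```text
time: 3.0
position: [0.5987, 0.204, 0.2663]
eef_rot: [3.142, -0.0, -0.021]
contact_force: [1.1, -0.5, -0.1]
grip_width: 0.0852
```

Run:
```python
from h import *
im=get_image('wrist');save(im,'w1.png')
for t in ['pull_bar','lid_edge','pot']: print(t,place_of(t,im))
s=get_state();print(s['position'],s['eef_rot'],s['time'],im['cx'],im['cy'],im['fx'])
np.savez('/tmp/wrist.npz',**im)
# fisheye to world
def fw(c,r):
    x=np.array([(c-im['cx'])/im['fx'],(r-im['cy'])/im['fy']]);a=np.hypot(*x);z=im['z_map'][round(r),round(c)]
    v=np.array([x[0]/a*np.tan(a),-x[1]/a*np.tan(a),-1])*z
    return (np.array(im['extrinsics'])@np.r_[v,1])[:3]
for d in place_of('pull_bar',im): print(fw(*d['at']))
```

```text
pull_bar [{'at': [278.0, 203.8], 'p': 0.75}]
lid_edge [{'at': [226.3, 191.8], 'p': 0.83}]
pot [{'at': [99.6, 233.8], 'p': 0.93}, {'at': [179.5, 219.9], 'p': 0.76}]
[0.5980408  0.20295194 0.26515883] [ 3.14063774e+00  1.51803542e-03 -1.93424164e-02] 3.2 277.8668653459175 205.04719886323798 325.19226210127806
[0.59857761 0.20705094 0.1703786 ]
```

View pics/w1.png

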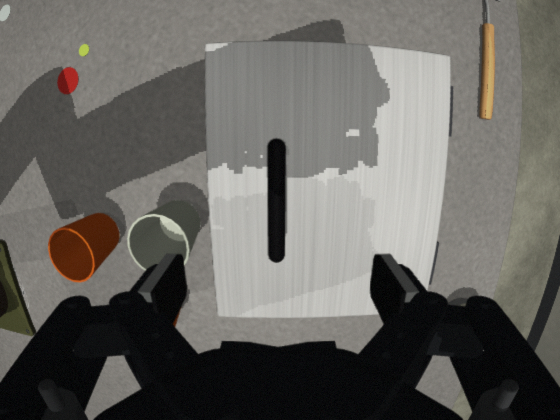

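The wrist view shows the bar at (277,203), centred between the open fingers and aligned with them. The pot at (158,245) is clear of them. I descend now.

Call:
carry_out([
  {"claw": 1,"travel": [0,-2,22],"delta_rot": [0,0,0]},
  {"claw": 1,"travel": [0,0,25],"delta_rot": [0,0,0]},
  {"claw": 1,"travel": [0,0,25],"delta_rot": [0,0,0]},
  {"claw": 0.6,"travel": [0,0,20],"delta_rot": [0,0,0]},
  {"claw": 0.6,"travel": [0,0,10],"delta_rot": [0,0,0]},
])

```text
time: 3.67
position: [0.5957, 0.2017, 0.1622]
eef_rot: [3.14, 0.004, -0.023]
contact_force: [-0.1, 0.2, 0.1]
grip_width: 0.0639
```

Call:
carry_out([
  {"claw": 0.5,"travel": [0,0,8],"delta_rot": [0,0,0]},
  {"claw": 0.4,"travel": [0,0,7],"delta_rot": [0,0,0]},
  {"claw": 0.3,"travel": [0,0,0],"delta_rot": [0,0,0]},
  {"claw": 0.3,"travel": [0,0,0],"delta_rot": [0,0,0]},
  {"claw": 0.3,"travel": [0,0,0],"delta_rot": [0,0,0]},
])

```text
time: 4.08
position: [0.5988, 0.2042, 0.1506]
eef_rot: [-3.141, -0.002, -0.021]
contact_force: [1.0, 0.5, 0.4]
grip_width: 0.0252
```

Call:
carry_out([
  {"claw": 0,"travel": [0,0,0],"delta_rot": [0,0,0]},
  {"claw": 0,"travel": [0,0,0],"delta_rot": [0,0,0]},
  {"claw": 0,"travel": [0,0,0],"delta_rot": [0,0,0]},
  {"claw": 0,"travel": [0,0,0],"delta_rot": [0,0,0]},
  {"claw": 0,"travel": [0,0,0],"delta_rot": [0,0,0]},
], newtons=50)

```text
time: 4.5
position: [0.5973, 0.2043, 0.1505]
eef_rot: [-3.141, 0.0, -0.021]
contact_force: [-4.1, -0.5, 5.8]
grip_width: 0.012
```

Run:
```python
from h import *
s=get_state();print(s['position'],s['grip_width'],s['contact_force'])
im=get_image('side');c=im['frame'][60:240,180:380,::-1]
cv2.imwrite('pics/s2.png',cv2.resize(c,None,fx=3.3,fy=3.3,interpolation=cv2.INTER_CUBIC))
s=get_state();print(s['position'],s['grip_width'],s['contact_force'])
```

```text
[0.59734158 0.20430456 0.15052938] 0.01204494653208901 [-4.1056238  -0.54481556  5.79286051]
[0.59732313 0.20430707 0.15051013] 0.012283349384728253 [-4.75135029 -0.4831217   5.9637192 ]
```

View pics/s2.png

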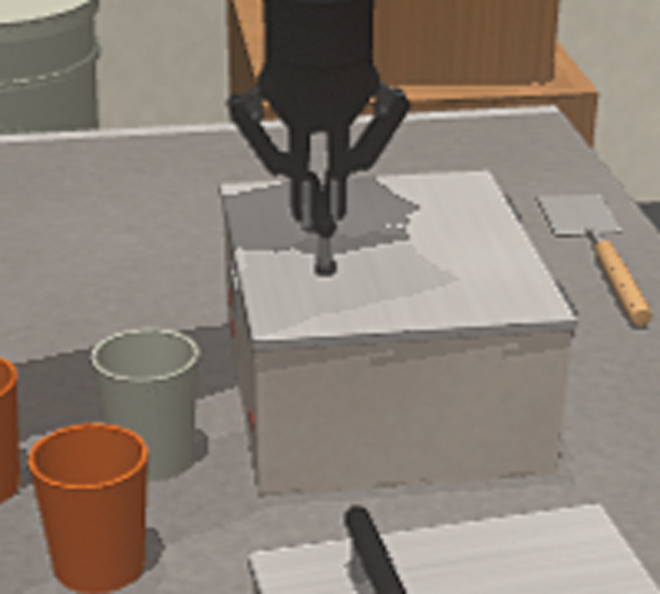

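The bar is between the fingers at crop (322,215). The width reads 12 mm against a 14 mm bar and there is an upward reaction force, so the grip may be slightly high. I reseat 4 mm lower.

Call:
carry_out([
  {"claw": 0.3,"travel": [0,0,0],"delta_rot": [0,0,0]},
  {"claw": 0.3,"travel": [0,0,0],"delta_rot": [0,0,0]},
  {"claw": 0.3,"travel": [0,0,4],"delta_rot": [0,0,0]},
  {"claw": 0.3,"travel": [0,0,0],"delta_rot": [0,0,0]},
  {"claw": 0.1,"travel": [0,0,0],"delta_rot": [0,0,0]},
])

```text
time: 4.97
position: [0.5979, 0.2039, 0.1447]
eef_rot: [3.141, 0.001, -0.021]
contact_force: [-0.8, -0.1, 0.2]
grip_width: 0.0149
```

Call:
carry_out([
  {"claw": 0,"travel": [0,0,0],"delta_rot": [0,0,0]},
  {"claw": 0,"travel": [0,0,0],"delta_rot": [0,0,0]},
  {"claw": 0,"travel": [0,0,0],"delta_rot": [0,0,0]},
  {"claw": 0,"travel": [0,0,0],"delta_rot": [0,0,0]},
  {"claw": 0,"travel": [0,0,0],"delta_rot": [0,0,0]},
])

```text
time: 5.38
position: [0.5973, 0.2039, 0.1449]
eef_rot: [3.141, 0.002, -0.021]
contact_force: [-2.3, 0.1, -1.9]
grip_width: 0.0122
```

Call:
carry_out([
  {"claw": 0,"travel": [0,0,-2],"delta_rot": [0,0,0]},
  {"claw": 0,"travel": [0,0,-2],"delta_rot": [0,0,0]},
  {"claw": 0,"travel": [0,0,-2],"delta_rot": [0,0,0]},
  {"claw": 0,"travel": [0,0,-2],"delta_rot": [0,0,0]},
  {"claw": 0,"travel": [0,0,-2],"delta_rot": [0,0,0]},
])

```text
time: 5.8
position: [0.5975, 0.2039, 0.1545]
eef_rot: [3.141, 0.002, -0.021]
contact_force: [-1.4, 0.4, -9.7]
grip_width: 0.0121
```

Call:
carry_out([
  {"claw": 0,"travel": [0,0,0],"delta_rot": [0,0,0]},
  {"claw": 0,"travel": [0,0,0],"delta_rot": [0,0,0]},
  {"claw": 0,"travel": [0,0,0],"delta_rot": [0,0,0]},
  {"claw": 0,"travel": [0,0,0],"delta_rot": [0,0,0]},
  {"claw": 0,"travel": [0,0,0],"delta_rot": [0,0,0]},
])

```text
time: 6.22
position: [0.5976, 0.2039, 0.1549]
eef_rot: [3.141, 0.001, -0.021]
contact_force: [-2.0, -0.2, -9.0]
grip_width: 0.0124
```

```bash
cat > lid.py <<'E'
from h import *
def lid(tag):
    for n,b in [('scene',(325,130,465,225)),('side',(244,105,355,168))]:
        im=get_image(n)
        C,R=np.meshgrid(np.arange(b[0],b[2]),np.arange(b[1],b[3]))
        P=w(im,C.ravel(),R.ravel())
        k=(P[:,0]>.54)&(P[:,0]<.75)&(P[:,1]>.08)&(P[:,1]<.325)&(P[:,2]>.115)&(P[:,2]<.15)&~((abs(P[:,0]-.6)<.045)&(abs(P[:,1]-.2)<.075))
        L=P[k];A=np.c_[L[:,:2],np.ones(len(L))];ax=np.linalg.lstsq(A,L[:,2],rcond=None)[0]
        f=L[L[:,0]<.56];bk=L[L[:,0]>.73]
        print(n,'tilt',ax[:2].round(4),'front z',np.median(f[:,2]),'back z',np.median(bk[:,2]))
        (b0,b1)=((310,100,470,240) if n=='scene' else (180,60,380,240))[:2],None
        q=(300,100,480,235) if n=='scene' else (190,70,370,240)
        c=im['frame'][q[1]:q[3],q[0]:q[2],::-1];cv2.imwrite(f'pics/{tag}_{n}.png',cv2.resize(c,None,fx=3,fy=3,interpolation=cv2.INTER_CUBIC))
    s=get_state();print(s['time'],s['position'],s['contact_force'],s['grip_width'])
E
python3 -c "from lid import *;lid('tug')"
```

```text
scene tilt [-0.0057 -0.    ] front z 0.13049705613952423 back z 0.12929523128698495
side tilt [-0.0058  0.0002] front z 0.13150724044758172 back z 0.13035297191697284
6.3167 [0.59762891 0.2038608  0.15501176] [-2.99883406 -0.20412073 -9.2693124 ] 0.01235091569440488
```

View pics/tug_side.png

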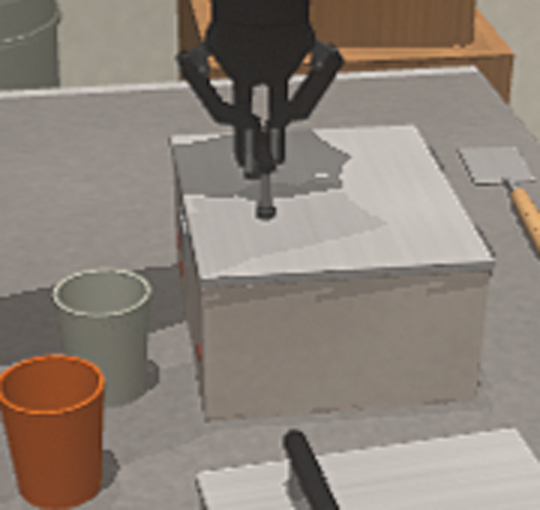

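View pics/tug_scene.png

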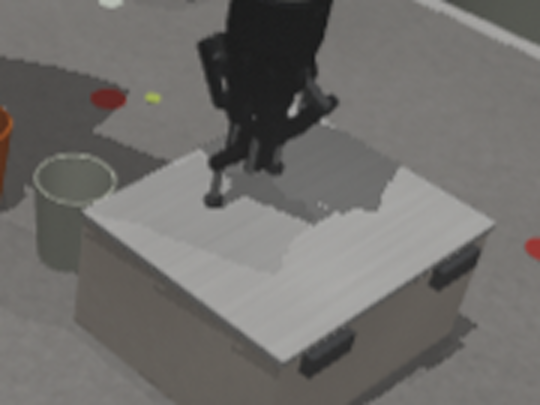

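The pull force is about 9 N with the bar drawn about 10 mm (longer stem visible at crop (265,190)). The lid tilt is only 0.006 rad, so the lid holds. I set the bar back down and let go.

Call:
carry_out([
  {"claw": 0,"travel": [0,0,2.5],"delta_rot": [0,0,0]},
  {"claw": 0,"travel": [0,0,2.5],"delta_rot": [0,0,0]},
  {"claw": 0,"travel": [0,0,2.5],"delta_rot": [0,0,0]},
  {"claw": 0,"travel": [0,0,2.5],"delta_rot": [0,0,0]},
  {"claw": 0,"travel": [0,0,0],"delta_rot": [0,0,0]},
])

```text
time: 6.73
position: [0.5975, 0.2039, 0.1455]
eef_rot: [3.142, 0.001, -0.021]
contact_force: [-6.5, -0.2, -2.6]
grip_width: 0.0126
```

Call:
carry_out([
  {"claw": 0.4,"travel": [0,0,0],"delta_rot": [0,0,0]},
  {"claw": 0.6,"travel": [0,0,0],"delta_rot": [0,0,0]},
  {"claw": 0.6,"travel": [0,0,0],"delta_rot": [0,0,0]},
  {"claw": 0.6,"travel": [0,0,0],"delta_rot": [0,0,0]},
  {"claw": 0.6,"travel": [0,0,0],"delta_rot": [0,0,0]},
])

```text
time: 7.15
position: [0.5993, 0.2042, 0.1463]
eef_rot: [-3.141, -0.003, -0.021]
contact_force: [-0.2, 0.4, 0.5]
grip_width: 0.0514
```

Call:
carry_out([
  {"claw": 0.6,"travel": [0,0,-10],"delta_rot": [0,0,0]},
  {"claw": 0.6,"travel": [0,0,-20],"delta_rot": [0,0,0]},
  {"claw": 0.6,"travel": [0,0,-30],"delta_rot": [0,0,0]},
  {"claw": 0.6,"travel": [0,0,-30],"delta_rot": [0,0,0]},
  {"claw": 0.6,"travel": [0,0,-30],"delta_rot": [0,0,0]},
])

```text
time: 7.57
position: [0.5979, 0.2039, 0.2674]
eef_rot: [-3.142, -0.001, -0.021]
contact_force: [-0.1, 0.4, -0.0]
grip_width: 0.0512
```

```bash
python3 -c "
from lid import *;lid('end')
im=get_image('side');C,R=np.meshgrid(np.arange(244,355),np.arange(105,168));P=w(im,C.ravel(),R.ravel());g=im['frame'][R.ravel(),C.ravel()].max(1)
B=P[(P[:,2]>.157)&(P[:,2]<.2)&(g<75)&(abs(P[:,0]-.597)<.02)];print(len(B),B.mean(0),B[:,2].max())
print(place_of('pot',im))"
```

```text
scene tilt [0.0001 0.0001] front z 0.129314930581666 back z 0.12914543279300011
side tilt [ 0.0001 -0.0003] front z 0.13026001690651134 back z 0.1303880934642072
7.6667 [0.60107575 0.20498187 0.2723747 ] [ 0.48346673  0.9898186  -0.03871249] 0.05119133967204717
107 [0.59557402 0.19172692 0.17100193] 0.1752196010028073
[{'at': [171.9, 209.3], 'p': 0.85}, {'at': [211.2, 230.9], 'p': 0.6}]
```

View pics/end_side.png

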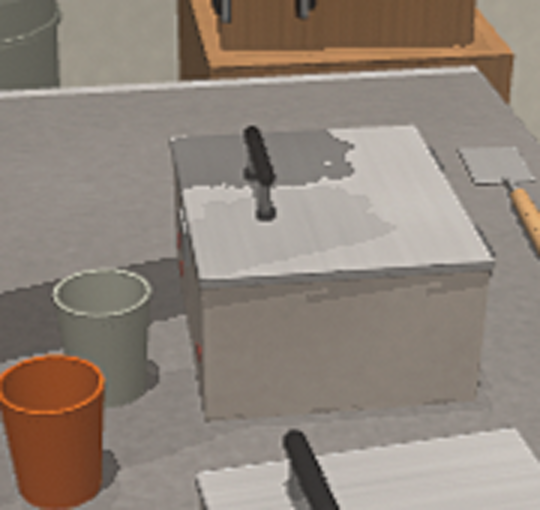

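The lid is flat (tilt 0.0001), the bar is at its starting height (mean z 0.1710 against 0.1709), and the white pot at crop (103,335) stands where it was.

```bash
python3 -c "
from plant import *;print(sign_off())"
```

```text
the job is handed in; nothing more can be done
None
```

The lid of the wide locker had really caught, so I left it shut. I gripped its black bar and drew it up about 10 mm against about 9 N, holding it for about half a second. The lid tilt read only about 0.006 rad during the pull. I then lowered the bar, let go and backed off upward, and handed in at about 8 s.

**Last checks:**
- **Lid:** flat in both cameras, with a tilt of about 0.0001 rad.
- **Bar:** back at its starting height, with a mean z of 0.1710 m against 0.1709 m before.
- **Pot:** the white pot is upright and, by eye in the side picture, where it was. The pot detector missed it in the final picture and reported only the two orange ones.
- **Robot:** clear of everything, with about 1 N at the wrist.

The first grip seemed slightly high because the opening read 12 mm on the 14 mm bar, so I reseated it 4 mm lower. It read 12 mm again, so I could not explain that difference, but the bar did not slip.

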